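Hold a spring clamp open round the edge of a job card

TASK

Pick up the orange-handled spring clamp by squeezing its handles until the jaws are spread wide open, and bring the open jaws round the free upright edge of the yellow job card, about half-way up, so that the edge lies well inside past the rubber jaw pads. Finish holding it there, still squeezed open, lifted off the bench and with neither jaw touching the card, so that I can slip a second sheet in behind. Do not push the yellow card or its stand, and leave the blue card and the other things around where they are.

Things in the scene. Friction and masses are not known exactly. Their poses are not given: they have to be found in the camera images.
- clip_mid (a point): Spring clamp (orange handles, steel arms, black rubber jaw pads), about 100 g, lying on its side, 40 mm high. Point: on the pivot pin, half-way up. x = mid-line from handles to jaws, y = the line along which it opens, z = along the pin (up as it lies). Both arms swing alike, so these axes stay midway between them.
- clip_grip (a point): Where to squeeze: midway between the clamp's two handles, half-way up, 43 mm behind the pivot (-x); axes as clip_mid. The handles end 62 mm behind the pivot. Shut: about 57 mm apart over their ends, splayed. Squeezed fully: flat and parallel to x from 22 to 62 mm behind the pivot, 31 mm over their outer faces.
- clip_jaw (a point): Point between the rubber pads at the jaw tips, half-way up, 46 mm ahead of the pivot; axes as clip_mid. The pads span 40 to 53 mm ahead of the pivot. Shut they meet; fully open they stand about 19 mm apart, and the gap behind them (10 to 38 mm ahead of the pivot) is 22 mm or more.
- clip_left (a joint): Opening angle of each clamp arm: 0 = jaws shut, 0.22 rad = fully spread, at its stop. A spring shuts it: at clip_grip about 4 N on each handle begin to open it and about 7 N hold it fully open; more grip only presses on the stop (20 to 40 N is fine).
- yellow_edge (a point): Yellow job card, stiff, 112 mm long, 3 mm thick, upright from 12 to 88 mm above the bench. Point: middle of its free upright edge (toward the robot), 50 mm above the bench. x = level, from this edge into the card; y = square to the card; z up. The first 43 mm of the card overhang freely, then the stand begins.
- yellow_card: The yellow card with its black steel stand, 0.9 kg, loose on the bench. Base 90 x 80 x 12 mm, with 32 mm high cheeks along the card. Origin: on the bench under the card, 70 mm in from its free edge; x along the card away from the free edge, z up.
- blue_card: Blue job card in a stand of the same shape; origin and axes as for yellow_card. Not to be used or moved. It may be left or right of the yellow one.
- spark_plug_1: Pale spark plug, 21 x 70 x 19 mm, lying between and behind the cards; origin at the centre of its underside. To be left alone.
- paste_jar: Jar with a black lid, 65 mm across, 76 mm high; origin at the centre of its underside. To be left alone.
- feeler_gauge: Closed feeler gauge, 42 x 99 x 14 mm, lying; origin at the centre of its underside. To be left alone.
Mind the look-alikes: they are no part of the job. What is shaped like the yellow_card but brown is not meant.

How it is judged:
By the outcome, as a careful person would: the job done as asked, in the order asked, and still so for the second after the job is handed in, while the arm keeps its last pose, push and grip.
It also fails if it takes over 38 s, if anything falls off the work surface, if the arm or the gripper's body presses on something with over 40 N, if the wrist force passes 120 N, or if a joint passes its speed limit or range.

ROBOT

A 6-joint arm with a two-finger parallel gripper is mounted at the origin on a cart in front of the work surface, level with it; the furniture and walls round the work are solid. World frame = base frame: x ahead of the robot, y to its left, z up, the work surface at z = 0. Lengths are in m, angles in degrees, forces in N, time in s.
With the tool pointing down it reaches from about 0.375 to 0.9 m from the base axis. Payload 3.1 kg.
Tool frame: the origin (TCP) lies on the centre line of the jaws, within the pads' length; the fingertips stand 25 mm ahead of it and the grasp point (between the pads) lies 6 mm ahead of it; z points along the fingers, y is the line along which they close (so a half turn about z gives the same grasp; the last joint's range is limited). The gripper opens to 87 mm and grips with 3 to 60 N. Pads are 19 mm wide; open, the fingers measure 117 mm over their backs; the gripper's body (75 mm by 190 mm) begins 51 mm behind the grasp point.
Start: joints at [62.768, 30.224, 82.088, -0, 67.689, -10.227], TCP at [0.183, 0.598, 0.212] pointing down, gripper open.
Joint ranges: [-176.69, 176.69], [-43.24, 126.21], [12.49, 139.97], [-82, 262], [0, 151.66], [-163.58, 163.58]. Speed limits (degrees/s): [159.86, 159.86, 180, 180, 180, 180].

INTERFACE

Orientations are given as a 3x3 rotation matrix whose columns are the frame's x, y, z axes.
In Python, from rig import * gives the robot as it stands.
- The arm moves only by the tool step_arm, never from a script. Its argument "steps" is a list of rows, each a list of 7 numbers: the shift along the tool's x, y, z normalised to -1 to 1, where 1 is 0.3 m, then the turn, a rotation vector about the tool's x, y, z normalised to -1 to 1, where 1 is 45 degrees, then the gripper's target within -1 to 1 (shut at 1, half-way at 0, fully open at -1). A call has 1 to 8 rows; each row is the pose to reach, as a shift and turn from the pose commanded when the call began, along the tool's axes at that moment; what a row does not reach only later rows make up. A row lasts 1/12 s, in which the tool goes at most 41.7 mm and 7.16 degrees, less where a joint would pass 70% of its speed; a pose out of reach is approached as far as the arm can. A call with a number of a shift or a turn outside -1 to 1 is refused whole. A call with a gripper value outside its range is refused whole. The fingers move at their own pace and stop on an object; the grip force is fixed at half the most. Time passes only in rows, so rows that repeat a pose let the fingers close. It gives the time, the measured TCP pose, the force, the opening and the grip force at its end, in the units of the state.
- read_state(): the state, without advancing time (a new reading comes with each control period).
- capture(name): name is "scene" or "top"; returns a dict with "image" (400x640x3 uint8, red, green, blue), "vertical_fov" (degrees; the focal length in pixels is half the picture's height over the tangent of half this angle, whatever the lens; pixels are square), "cx", "cy" (the principal point, pixels), "world_from_camera" (4x4, takes a point from camera to world coordinates). Camera axes: x right, y down, z forward; pixel columns grow to the right and rows downward; lengths in m; the calibration is good to about 2 mm. A picture is of the moment at which its call begins. There is no depth.
- hand_in(): hands the job in; it is judged then, once.
The state is a dict: "time_s": time; "joint_positions": joint angles; "qvel": joint speeds; "tau": joint torques, N m; "position": TCP position; "tcp_rot": TCP orientation; "force": force on the tool from outside, world axes, zero at the start; "moment": the same for the moment, N m; "opening": opening from 0.0 (shut) to 1.0 (fully open); "grasp_force": force on a finger pad.
Only numpy, scipy, OpenCV 4.12 (cv2) and the standard library are available. Lean on these libraries where they do the work, as an engineer would, in place of code of your own. Each camera call takes 0.05 s, during which the arm holds its last target. There are 200 camera calls.

## Working session

There is one attempt and no reset: what is moved stays moved. The work goes in short steps, Python scripts to look and compute and a tool call to move; the robot and the scene stay as the last step left them, time stands still between calls to the robot, and variables do not carry over. Pictures are saved under pics/ and viewed, at most 10 in all, crops included, and the job is handed in when it is done.

Besides the shell and the picture viewer there is one more tool, called after "Call:" as name(argument=value, ...), one argument or row to a line, values as JSON. step_arm: Moves the arm, as the interface text tells. Scaled input: -1 to 1 covers 0.3 m each way for a shift and 45 degrees each way for a turn. Its arguments: {"type":"object","properties":{"steps":{"type":"array"}},"required":["steps"]}

```bash
mkdir -p pics; python3 - <<'E'
from rig import *
import cv2,numpy as np
for n in("scene","top"):
    c=capture(n);cv2.imwrite(f"pics/{n}0.png",c["image"][:,:,::-1]);print(n,c["vertical_fov"],c["cx"],c["cy"],np.round(c["world_from_camera"],4).tolist(),[k for k in c])
s=read_state();print(s)
E
```

```text
scene 50.25138688618911 310.8865478397738 195.4362794037464 [[0.8805, -0.2835, 0.3799, 0.1732], [-0.474, -0.521, 0.7098, -1.0511], [-0.0033, -0.8051, -0.5931, 0.8706], [0.0, 0.0, 0.0, 1.0]] ['image', 'vertical_fov', 'cx', 'cy', 'world_from_camera']
top 56.70299829772498 323.8134451925657 201.9453588933208 [[0.0198, -0.9884, 0.1505, 0.51], [-0.998, -0.0285, -0.0559, -0.0239], [0.0595, -0.1491, -0.987, 1.1142], [0.0, 0.0, 0.0, 1.0]] ['image', 'vertical_fov', 'cx', 'cy', 'world_from_camera']
{'time_s': 0.1, 'joint_positions': array([ 6.27655573e+01,  3.02725985e+01,  8.21511258e+01,  2.18129977e-05,
        6.76901442e+01, -1.02264347e+01]), 'qvel': array([-0.06686239, -0.1794898 , -0.14429072,  0.00676837, -0.0166115 ,
        0.05460493]), 'tau': array([-7.67373658e-04, -4.40985882e+01, -1.77149284e+01,  6.34794636e-02,
        5.34035428e-02, -2.57586942e-05]), 'position': array([0.18245215, 0.59704211, 0.21136913]), 'tcp_rot': array([[-9.56263680e-01,  2.92504611e-01, -9.09802520e-04],
       [ 2.92505812e-01,  9.56262113e-01, -1.76690006e-03],
       [ 3.53183265e-04, -1.95574488e-03, -9.99998025e-01]]), 'force': array([ 0.09214854, -0.13741272, -0.3887458 ]), 'moment': array([-0.03225486, -0.0038109 , -0.03965606]), 'grasp_force': 0.0, 'opening': 0.9966733505984433}
```

View pics/scene0.png

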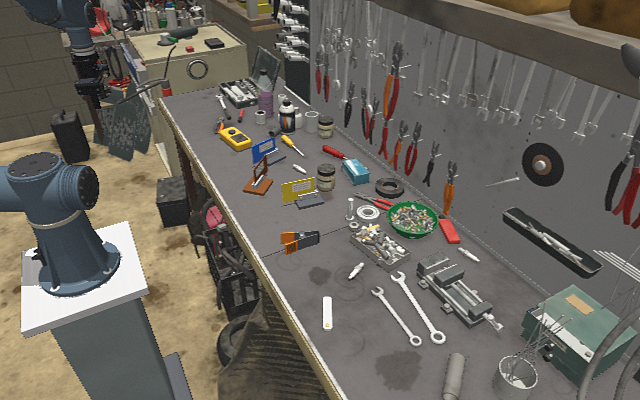

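View pics/top0.png

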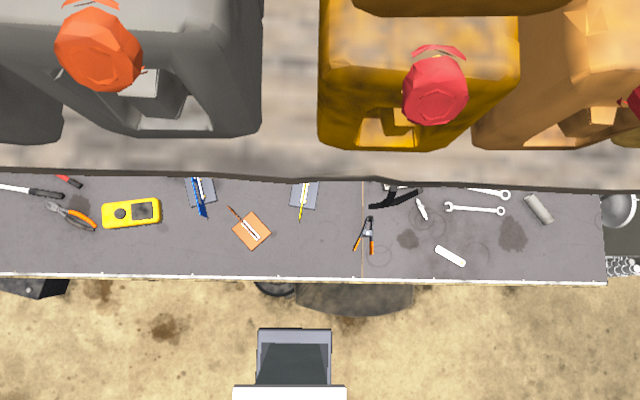

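The scene picture shows the clamp at about (300,240), the yellow card at (298,190), the brown look-alike at (262,178) and the blue card at (263,150). In the top picture they are at (366,237), (303,200), (247,228) and (200,198). The yellow one, on a grey-black stand, fits the description. I'll confirm it in an enlarged crop.

```bash
python3 - <<'E'
import cv2,numpy as np
t=cv2.imread("pics/top0.png")[170:280,220:420];s=cv2.imread("pics/scene0.png")[130:260,230:390]
a=cv2.resize(t,(800,440),interpolation=cv2.INTER_CUBIC)
cv2.imwrite("pics/t1.png",a)
cv2.imwrite("pics/s1.png",cv2.resize(s,None,fx=4.5,fy=4.5,interpolation=cv2.INTER_CUBIC))
E
```

```text
(no output)
```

View pics/t1.png

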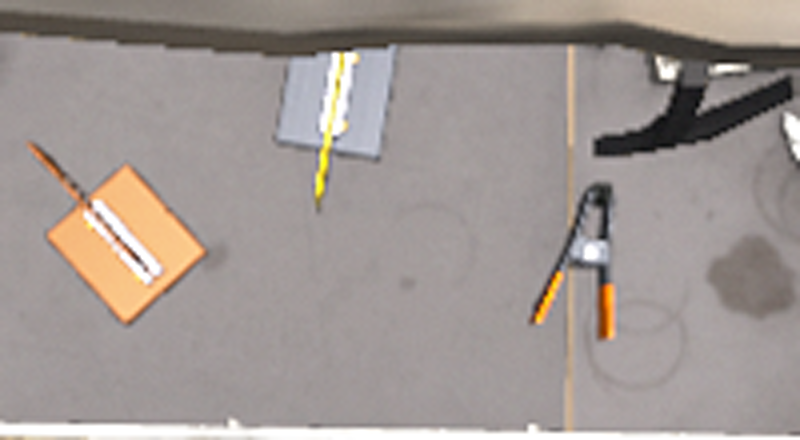

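View pics/s1.png

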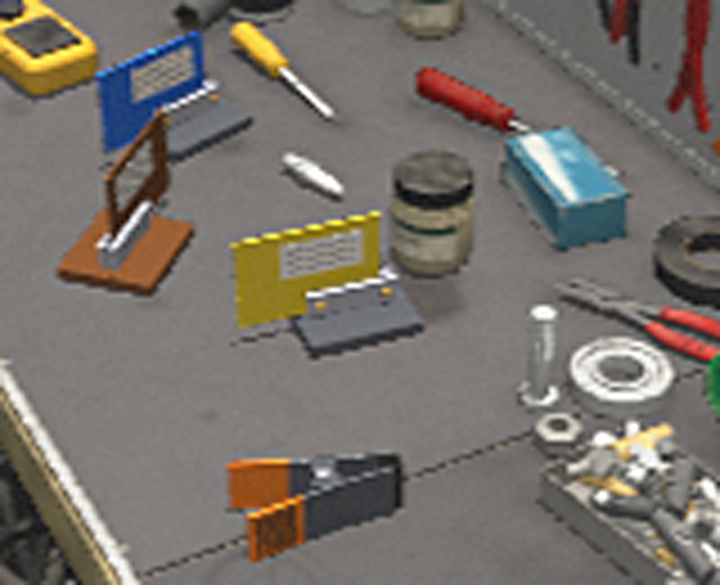

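The enlarged crops confirm the yellow card on its dark stand: its free edge is at top pixel (299.8,221) and its scene edge runs (281.6,184.4)–(282.9,202.4). The clamp's handles point towards the robot.

```bash
cat > h.py <<'E'
import numpy as np
C={"scene":(50.25138688618911,310.8865,195.4363,[[0.8805,-0.2835,0.3799,0.1732],[-0.474,-0.521,0.7098,-1.0511],[-0.0033,-0.8051,-0.5931,0.8706]]),
"top":(56.70299829772498,323.81345,201.94536,[[0.0198,-0.9884,0.1505,0.51],[-0.998,-0.0285,-0.0559,-0.0239],[0.0595,-0.1491,-0.987,1.1142]])}
def ray(n,u,v,z):
    f,cx,cy,M=C[n];M=np.array(M);f=200/np.tan(np.radians(f/2))
    d=M[:,:3]@[(u-cx)/f,(v-cy)/f,1];return M[:,3]+d*(z-M[2,3])/d[2]
def proj(n,p):
    f,cx,cy,M=C[n];M=np.array(M);f=200/np.tan(np.radians(f/2))
    q=M[:,:3].T@(np.array(p)-M[:,3]);return np.round(q[:2]/q[2]*f+[cx,cy],1)
E
python3 - <<'E'
from h import *
T=lambda x,y:(220+(x+.5)/4-.5,170+(y+.5)/4-.5)
S=lambda x,y:(230+(x+.5)/4.5-.5,130+(y+.5)/4.5-.5)
def p(l,v):print(l,np.round(v,4))
for l,x,y,z in[("Lhandle end",537,322,.04),("Rhandle end",607,338,.04),("tip",600,185,.04),("pivot",592,250,.04),("edge bot",319,208,.012),("edge top",321,203,.088),("card far",344,55,.088),("base nl",277,142,.012),("base nr",380,158,.012)]:p(l,ray("top",*T(x,y),z))
for l,x,y,z in[("edge top",232,244,.088),("edge bot",239,327,.012),("far top",380,212,.088),("L handle",229,464,.04),("R handle",250,515,.04),("tip",400,457,.04),("pivot",325,468,.04)]:p("s "+l,ray("scene",*S(x,y),z))
E
```

```text
Lhandle end [ 0.5353 -0.1746  0.04  ]
Rhandle end [ 0.5249 -0.2258  0.04  ]
tip [ 0.6363 -0.2205  0.04  ]
pivot [ 0.5883 -0.2147  0.04  ]
edge bot [ 0.6167 -0.0146  0.012 ]
edge top [ 0.6129 -0.0166  0.088 ]
card far [ 0.7179 -0.0296  0.088 ]
base nl [0.6654 0.0182 0.012 ]
base nr [ 0.6555 -0.0592  0.012 ]
s edge top [ 0.6204 -0.0135  0.088 ]
s edge bot [ 0.6228 -0.0126  0.012 ]
s far top [ 0.7328 -0.0281  0.088 ]
s L handle [ 0.5393 -0.177   0.04  ]
s R handle [ 0.5304 -0.2274  0.04  ]
s tip [ 0.6408 -0.2242  0.04  ]
s pivot [ 0.5926 -0.2104  0.04  ]
```

```bash
cat >> h.py <<'E'
from scipy.spatial.transform import Rotation as Ro
def togo(start_p,start_R,p,yhead):
    "row from start pose to TCP p, tool down, closing axis heading yhead deg"
    a=np.radians(yhead);y=np.array([np.cos(a),np.sin(a),0]);z=np.array([0,0,-1.]);R=np.c_[np.cross(y,z),y,z]
    w=Ro.from_matrix(start_R.T@R).as_rotvec(degrees=True)/45
    return np.round(np.r_[start_R.T@(np.array(p)-start_p)/.3,w],4),R
E
python3 - <<'E'
from h import *
R=togo(np.zeros(3),np.eye(3),(0,0,0),73)[1];p=np.array([.183,.598,.212])
for q,h in[((.40,.35,.2),73),((.51,.08,.2),73),((.547,-.204,.12),79),((.547,-.204,.031),79)]:
    r,R2=togo(p,R,q,h);print(r);p,R=np.array(q),R2
E
```

```text
[-0.9334 -0.5791  0.04    0.      0.      0.    ]
[-0.6138 -0.7535  0.      0.      0.      0.    ]
[-0.3947 -0.8692  0.2667  0.      0.     -0.1333]
[0.     0.     0.2967 0.     0.     0.    ]
```

Call:
step_arm(
  steps=[
    [-0.93, -0.58, 0.04, 0, 0, 0, -1],
    [-0.93, -0.58, 0.04, 0, 0, 0, -1],
    [-0.93, -0.58, 0.04, 0, 0, 0, -1],
    [-0.93, -0.58, 0.04, 0, 0, 0, -1],
    [-0.93, -0.58, 0.04, 0, 0, 0, -1],
    [-0.93, -0.58, 0.04, 0, 0, 0, -1],
    [-0.93, -0.58, 0.04, 0, 0, 0, -1],
    [-0.93, -0.58, 0.04, 0, 0, 0, -1],
  ],
)

```text
time_s: 0.77
position: [0.3997, 0.3475, 0.1999]
tcp_rot: [[-0.956, 0.293, -0.0], [0.293, 0.956, -0.001], [0.0, -0.001, -1.0]]
force: [0.8, 0.6, 0.4]
opening: 0.998
grasp_force: 0.0
```

Call:
step_arm(
  steps=[
    [-0.61, -0.75, 0, 0, 0, 0, -1],
    [-0.61, -0.75, 0, 0, 0, 0, -1],
    [-0.61, -0.75, 0, 0, 0, 0, -1],
    [-0.61, -0.75, 0, 0, 0, 0, -1],
    [-0.61, -0.75, 0, 0, 0, 0, -1],
    [-0.61, -0.75, 0, 0, 0, 0, -1],
    [-0.61, -0.75, 0, 0, 0, 0, -1],
    [-0.61, -0.75, 0, 0, 0, 0, -1],
  ],
)

```text
time_s: 1.43
position: [0.5119, 0.0745, 0.2003]
tcp_rot: [[-0.954, 0.299, 0.004], [0.299, 0.954, -0.003], [-0.005, -0.002, -1.0]]
force: [0.6, -0.0, 0.6]
opening: 1.0
grasp_force: 0.0
```

Call:
step_arm(
  steps=[
    [-0.4, -0.87, 0, 0, 0, 0, -1],
    [-0.4, -0.87, 0, 0, 0, 0, -1],
    [-0.4, -0.87, 0, 0, 0, -0.13, -1],
    [-0.4, -0.87, 0.26, 0, 0, -0.13, -1],
    [-0.4, -0.87, 0.26, 0, 0, -0.13, -1],
    [-0.4, -0.87, 0.26, 0, 0, -0.13, -1],
    [-0.4, -0.87, 0.26, 0, 0, -0.13, -1],
    [-0.4, -0.87, 0.26, 0, 0, -0.13, -1],
  ],
)

```text
time_s: 2.1
position: [0.5462, -0.2082, 0.1196]
tcp_rot: [[-0.98, 0.197, -0.001], [0.197, 0.98, -0.001], [0.001, -0.001, -1.0]]
force: [0.1, -0.1, 0.1]
opening: 0.999
grasp_force: 0.0
```

Call:
step_arm(
  steps=[
    [0, 0, 0, 0, 0, 0, -1],
    [0, 0, 0, 0, 0, 0, -1],
    [0, 0, 0, 0, 0, 0, -1],
  ],
)

```text
time_s: 2.35
position: [0.5459, -0.2018, 0.1225]
tcp_rot: [[-0.981, 0.193, -0.001], [0.193, 0.981, 0.001], [0.001, 0.001, -1.0]]
force: [0.3, 1.4, 0.3]
opening: 1.002
grasp_force: 0.0
```

```bash
python3 - <<'E'
from rig import *
import cv2,numpy as np
ims=[]
for n,(u,v) in(("scene",(305,235)),("top",(365,232))):
    c=capture(n)["image"][:,:,::-1]; cv2.imwrite(f"pics/{n}2.png",c)
    ims.append(cv2.resize(c[v-60:v+60,u-40:u+40],None,fx=5,fy=5,interpolation=cv2.INTER_CUBIC))
cv2.imwrite("pics/b2.png",np.hstack(ims)); s=read_state();print(s["position"],s["tcp_rot"],s["joint_positions"])
E
```

```text
[ 0.54634925 -0.20174657  0.12311184] [[-9.81514779e-01  1.91385873e-01  4.31590886e-04]
 [ 1.91385940e-01  9.81514854e-01  1.18655394e-04]
 [-4.00903899e-04  1.99062450e-04 -9.99999900e-01]] [-3.12647224e+01  3.35818806e+01  9.30283511e+01  2.32328479e-02
  5.33721616e+01 -1.10244905e+02]
```

View pics/b2.png

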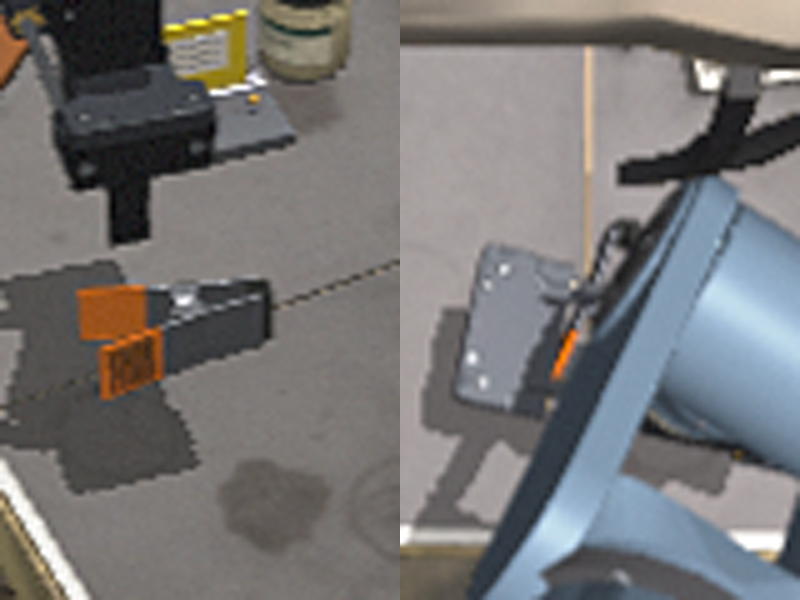

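The finger lies over the handles, with the orange handles at (110,310) and (130,365) in the left crop. Next: descend and squeeze.

Call:
step_arm(
  steps=[
    [0, -0.008, 0.1, 0, 0, 0, -1],
    [0, -0.008, 0.2, 0, 0, 0, -1],
    [0, -0.008, 0.25, 0, 0, 0, -1],
    [0, -0.008, 0.28, 0, 0, 0, -1],
    [0, -0.008, 0.303, 0, 0, 0, -1],
    [0, -0.008, 0.303, 0, 0, 0, -1],
    [0, -0.008, 0.303, 0, 0, 0, -1],
  ],
)

```text
time_s: 3.03
position: [0.5465, -0.2058, 0.0321]
tcp_rot: [[-0.981, 0.193, 0.001], [0.193, 0.981, -0.001], [-0.001, -0.0, -1.0]]
force: [0.8, -0.1, 0.6]
opening: 1.002
grasp_force: 0.0
```

Call:
step_arm(
  steps=[
    [0, 0, 0, 0, 0, 0, 0],
    [0, 0, 0, 0, 0, 0, 0.2],
    [0, 0, 0, 0, 0, 0, 0.4],
    [0, 0, 0, 0, 0, 0, 0.6],
    [0, 0, 0, 0, 0, 0, 1],
    [0, 0, 0, 0, 0, 0, 1],
    [0, 0, 0, 0, 0, 0, 1],
    [0, 0, 0, 0, 0, 0, 1],
  ],
)

```text
time_s: 3.7
position: [0.5458, -0.2061, 0.0313]
tcp_rot: [[-0.981, 0.194, -0.0], [0.194, 0.981, 0.0], [0.0, -0.0, -1.0]]
force: [0.3, 0.3, -0.7]
opening: 0.474
grasp_force: 0.0
```

Call:
step_arm(
  steps=[
    [0, 0, 0, 0, 0, 0, 1],
    [0, 0, 0, 0, 0, 0, 1],
    [0, 0, 0, 0, 0, 0, 1],
    [0, 0, 0, 0, 0, 0, 1],
    [0, 0, 0, 0, 0, 0, 1],
    [0, 0, 0, 0, 0, 0, 1],
  ],
)

```text
time_s: 4.2
position: [0.5458, -0.206, 0.0314]
tcp_rot: [[-0.981, 0.193, 0.0], [0.193, 0.981, 0.0], [-0.0, 0.0, -1.0]]
force: [1.0, 0.2, -0.3]
opening: 0.039
grasp_force: 0.0
```

Opening is 0.039 with no grip force, so the clamp wasn't caught. I'll look before moving anything.

```bash
python3 - <<'E'
from rig import *
import cv2,numpy as np
ims=[]
for n,(u,v) in(("scene",(305,235)),("top",(365,232))):
    c=capture(n)["image"][:,:,::-1]; cv2.imwrite(f"pics/{n}3.png",c)
    ims.append(cv2.resize(c[v-60:v+60,u-40:u+40],None,fx=5,fy=5,interpolation=cv2.INTER_CUBIC))
cv2.imwrite("pics/b3.png",np.hstack(ims)); s=read_state();print(s["position"],s["opening"],s["grasp_force"])
E
```

```text
[ 0.5458062  -0.2060266   0.03133212] 0.0181295670927751 0.0
```

View pics/b3.png

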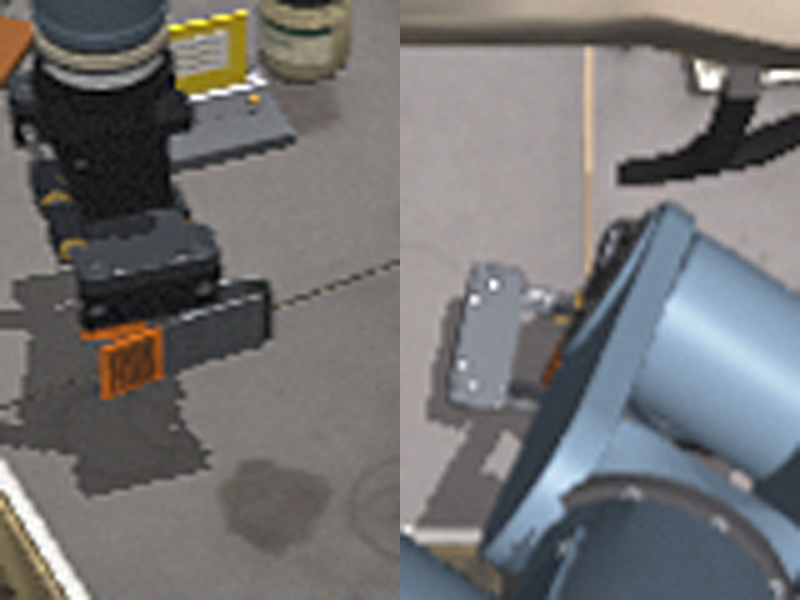

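```bash
python3 - <<'E'
from h import *
R=np.array([[-.981,.193,0],[.193,.981,0],[0,0,-1]])
P=lambda n,p:((proj(n,p)-([265,175] if n=="scene" else [325,172]))*5).round()
for nm,c,t in(("before",(.5463,-.2018,.123),.043),("now",(.5458,-.206,.0313),.001)):
  for s in(-1,1):
    print(nm,s,"tip",P("scene",np.array(c)+R@[0,s*t,.025]),"root",P("scene",np.array(c)+R@[0,s*t,-.045]), "back",P("scene",np.array(c)+R@[0,s*(t+.015),.025]), "xaxis",P("scene",np.array(c)+R@[s*t,0,.025]))
  print("body corners top",[P("top",np.array(c)+R@[a,b,-.06]).tolist() for a in(-.037,.037) for b in(-.095,.095)])
E
```

```text
before -1 tip [122. 281.] root [118. 181.] back [129. 298.] xaxis [176. 218.]
before 1 tip [ 84. 188.] root [78. 90.] back [ 78. 172.] xaxis [ 28. 248.]
body corners top [[433.0, 333.0], [69.0, 252.0], [408.0, 477.0], [39.0, 396.0]]
now -1 tip [112. 358.] root [107. 268.] back [118. 375.] xaxis [112. 357.]
now 1 tip [111. 356.] root [106. 266.] back [104. 340.] xaxis [109. 358.]
body corners top [[392.0, 342.0], [61.0, 268.0], [368.0, 474.0], [32.0, 400.0]]
```

Call:
step_arm(
  steps=[
    [0, 0, -0.1, 0, 0, 0, 1],
    [0, 0, -0.2, 0, 0, 0, 1],
    [0, 0, -0.3, 0, 0, 0, 1],
    [0, 0, -0.3, 0, 0, 0, 1],
    [0, 0, -0.3, 0, 0, 0, 1],
  ],
)

```text
time_s: 4.72
position: [0.5471, -0.2068, 0.1233]
tcp_rot: [[-0.981, 0.193, 0.004], [0.193, 0.981, -0.002], [-0.004, -0.002, -1.0]]
force: [0.2, -0.3, -1.4]
opening: 0.002
grasp_force: 0.0
```

```bash
python3 - <<'E'
from rig import *
import cv2
cv2.imwrite("pics/scene4.png",capture("scene")["image"][:,:,::-1]);s=read_state();print(s["position"],s["opening"])
E
```

```text
[ 0.54584533 -0.20604689  0.12178066] 0.004612704294435592
```

Call:
step_arm(
  steps=[
    [0, 0, 0, 0, 0, 0, -1],
    [0, 0, 0, 0, 0, 0, -1],
    [0, 0, 0, 0, 0, 0, -1],
    [0, 0, 0, 0, 0, 0, -1],
    [0, 0, 0, 0, 0, 0, -1],
    [0, 0, 0, 0, 0, 0, -1],
    [0, 0, 0, 0, 0, 0, -1],
    [0, 0, 0, 0, 0, 0, -1],
  ],
)

```text
time_s: 5.43
position: [0.5458, -0.2061, 0.1213]
tcp_rot: [[-0.981, 0.193, -0.0], [0.193, 0.981, 0.0], [0.0, 0.0, -1.0]]
force: [0.3, -0.0, 0.0]
opening: 0.524
grasp_force: 0.0
```

```bash
python3 - <<'E'
from rig import *
from h import *
import cv2
b=capture("scene")["image"][:,:,::-1];s=read_state();print(s["position"],s["opening"],s["time_s"])
a=cv2.imread("pics/scene4.png")
cv2.imwrite("pics/b4.png",np.hstack([cv2.resize(i[150:270,250:330],None,fx=5,fy=5,interpolation=cv2.INTER_CUBIC) for i in(a,b)]))
p=s["position"];R=s["tcp_rot"]
f=lambda v:((proj("scene",p+R@np.array(v))-[250,150])*5).round()
print("centre tip",f([0,0,.025]),"open near tip in/out",f([0,-.0435,.025]),f([0,-.0585,.025]),"far",f([0,.0435,.025]))
E
```

```text
[ 0.54582516 -0.20605757  0.12131947] 0.5742346129670887 5.4833
centre tip [181. 365.] open near tip in/out [200. 413.] [208. 431.] far [162. 318.]
```

View pics/b4.png

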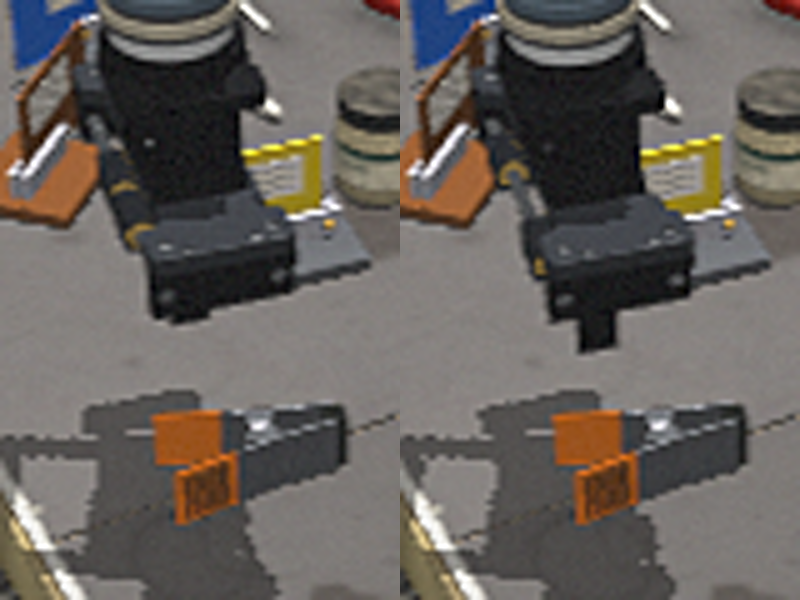

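```bash
python3 - <<'E'
from h import *
for n,pts,zs in(("img3",((340,224.4),(335,252)),(.09,.13,.16)),("img2",((342.5,221),(336,252)),(.18,.22,.25))):
  for z in zs: print(n,z,[ray("top",*q,z)[:2].round(3).tolist() for q in pts])
# scene box near-bottom corners in b4 left: (150,320),(290,285): px
for z in(.166,.20):print("scene box",z,[ray("scene",250+x/5,150+y/5,z)[:2].round(3).tolist() for x,y in((150,318),(292,285))])
for z in(.096,.13):print("tip closed",z,ray("scene",250+190/5,150+322/5,z).round(3))
R=np.array([[-.981,.193,0],[.193,.981,0],[0,0,-1]])
print([ (np.array([.5458,-.206,0])+R@[a,b,0]).round(3).tolist() for a in(-.037,.037) for b in(-.095,.095)])
E
```

```text
img3 0.09 [[0.604, -0.128], [0.528, -0.115]]
img3 0.13 [[0.601, -0.124], [0.527, -0.112]]
img3 0.16 [[0.598, -0.121], [0.527, -0.109]]
img2 0.18 [[0.605, -0.125], [0.526, -0.11]]
img2 0.22 [[0.601, -0.121], [0.526, -0.106]]
img2 0.25 [[0.598, -0.118], [0.525, -0.103]]
scene box 0.166 [[0.515, -0.24], [0.594, -0.251]]
scene box 0.2 [[0.498, -0.279], [0.574, -0.289]]
tip closed 0.096 [ 0.567 -0.174  0.096]
tip closed 0.13 [ 0.55  -0.212  0.13 ]
[[0.564, -0.306, 0.0], [0.6, -0.12, 0.0], [0.491, -0.292, 0.0], [0.528, -0.106, 0.0]]
```

The scene picture shows the closed tip near (190,320), about 30–40 mm higher than the reported z implies. The x and y values agree, and the fingers passed over the handles without touching. I'll reopen and go roughly 35 mm lower, slowly, watching the force.

Call:
step_arm(
  steps=[
    [0, 0, 0.1, 0, 0, 0, -1],
    [0, 0, 0.15, 0, 0, 0, -1],
    [0, 0, 0.15, 0, 0, 0, -1],
    [0, 0, 0.15, 0, 0, 0, -1],
    [0, 0, 0.15, 0, 0, 0, -1],
    [0, 0, 0.15, 0, 0, 0, -1],
    [0, 0, 0.15, 0, 0, 0, -1],
    [0, 0, 0.15, 0, 0, 0, -1],
  ],
)

```text
time_s: 6.15
position: [0.5464, -0.2064, 0.0773]
tcp_rot: [[-0.981, 0.193, 0.002], [0.193, 0.981, -0.001], [-0.002, -0.001, -1.0]]
force: [-0.3, 0.2, 0.1]
opening: 0.995
grasp_force: 0.0
```

Call:
step_arm(
  steps=[
    [0, 0, 0.06, 0, 0, 0, -1],
    [0, 0, 0.1, 0, 0, 0, -1],
    [0, 0, 0.14, 0, 0, 0, -1],
    [0, 0, 0.16, 0, 0, 0, -1],
    [0, 0, 0.18, 0, 0, 0, -1],
    [0, 0, 0.2, 0, 0, 0, -1],
    [0, 0, 0.2, 0, 0, 0, -1],
  ],
)

```text
time_s: 6.73
position: [0.5452, -0.2057, 0.0151]
tcp_rot: [[-0.981, 0.194, -0.002], [0.194, 0.981, 0.001], [0.002, 0.001, -1.0]]
force: [0.4, -1.4, 0.0]
opening: 0.998
grasp_force: 0.0
```

```bash
python3 - <<'E'
from rig import *
from h import *
import cv2
a=capture("scene")["image"][:,:,::-1];b=capture("top")["image"][:,:,::-1];s=read_state();print(s["position"],s["opening"],s["force"],s["joint_positions"].round(1))
cv2.imwrite("pics/scene5.png",a);cv2.imwrite("pics/b5.png",np.hstack([cv2.resize(a[170:270,260:340],None,fx=5,fy=5,interpolation=cv2.INTER_CUBIC),cv2.resize(b[182:282,325:405],None,fx=5,fy=5,interpolation=cv2.INTER_CUBIC)]))
E
```

```text
[ 0.54585822 -0.20605416  0.01623483] 1.0007474050581229 [0.29282383 0.06767646 0.48314186] [ -31.6   43.2   95.9    0.    40.9 -110.5]
```

View pics/b5.png

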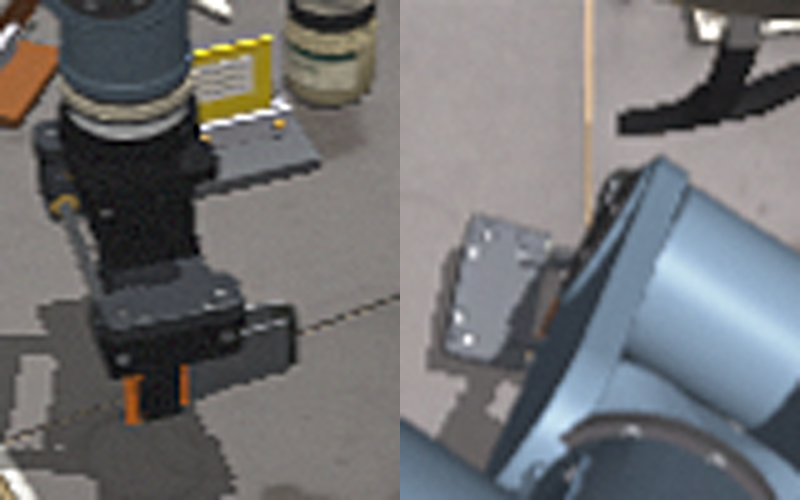

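```bash
python3 - <<'E'
from h import *
R=np.array([[-.981,.193,0],[.193,.981,0],[0,0,-1]])
for z in(0,.01,.02,.03,.04):
  r=ray("scene",293,253.4,z);print(z,(R.T@(r-[.5459,-.2061,0])).round(4))
E
```

```text
0 [-0.01   -0.0269 -0.    ]
0.01 [-0.0076 -0.037  -0.01  ]
0.02 [-0.0051 -0.047  -0.02  ]
0.03 [-0.0027 -0.057  -0.03  ]
0.04 [-0.0003 -0.0671 -0.04  ]
```

Call:
step_arm(
  steps=[
    [0, 0, 0.02, 0, 0, 0, -1],
    [0, 0, 0.035, 0, 0, 0, -1],
    [0, 0, 0.05, 0, 0, 0, -1],
    [0, 0, 0.06, 0, 0, 0, -1],
    [0, 0, 0.068, 0, 0, 0, -1],
    [0, 0, 0.075, 0, 0, 0, -1],
    [0, 0, 0.075, 0, 0, 0, -1],
  ],
)

```text
time_s: 7.42
position: [0.5455, -0.2059, -0.0066]
tcp_rot: [[-0.981, 0.194, -0.001], [0.194, 0.981, 0.0], [0.001, 0.0, -1.0]]
force: [0.5, -0.5, -0.2]
opening: 1.001
grasp_force: 0.0
```

Call:
step_arm(
  steps=[
    [0, 0, 0, 0, 0, 0, 1],
    [0, 0, 0, 0, 0, 0, 1],
    [0, 0, 0, 0, 0, 0, 1],
    [0, 0, 0, 0, 0, 0, 1],
    [0, 0, 0, 0, 0, 0, 1],
    [0, 0, 0, 0, 0, 0, 1],
    [0, 0, 0, 0, 0, 0, 1],
    [0, 0, 0, 0, 0, 0, 1],
  ],
)

```text
time_s: 8.08
position: [0.5454, -0.2059, -0.0061]
tcp_rot: [[-0.981, 0.193, -0.001], [0.193, 0.981, 0.0], [0.001, 0.0, -1.0]]
force: [-2.2, -0.8, 1.6]
opening: 0.48
grasp_force: 5.4
```

Call:
step_arm(
  steps=[
    [0, 0, 0, 0, 0, 0, 1],
    [0, 0, 0, 0, 0, 0, 1],
    [0, 0, 0, 0, 0, 0, 1],
    [0, 0, 0, 0, 0, 0, 1],
    [0, 0, 0, 0, 0, 0, 1],
    [0, 0, 0, 0, 0, 0, 1],
  ],
)

```text
time_s: 8.58
position: [0.5455, -0.2058, -0.006]
tcp_rot: [[-0.981, 0.193, -0.001], [0.193, 0.981, 0.0], [0.001, 0.0, -1.0]]
force: [-2.2, 1.6, 4.2]
opening: 0.344
grasp_force: 30.0
```

Gripped: opening is 0.344 (30 mm) at 30 N, so the handles are fully squeezed. Next: lift 30 mm and compute the pre-position and insertion.

```bash
python3 - <<'E'
from rig import *
from h import *
s=read_state();p=s["position"];R=s["tcp_rot"]
print(p,togo(p,R,(.492,.0025,p[2]+.031),82.7)[0])
E
```

```text
[ 0.54553251 -0.20581321 -0.0060238 ] [ 3.094e-01  6.468e-01 -1.030e-01  3.000e-04 -8.000e-04 -8.560e-02]
```

Call:
step_arm(
  steps=[
    [0, 0, -0.03, 0, 0, 0, 1],
    [0, 0, -0.06, 0, 0, 0, 1],
    [0, 0, -0.1, 0, 0, 0, 1],
    [0, 0, -0.1, 0, 0, 0, 1],
  ],
)

```text
time_s: 8.92
position: [0.5478, -0.2073, 0.0265]
tcp_rot: [[-0.981, 0.193, 0.005], [0.193, 0.981, -0.003], [-0.005, -0.002, -1.0]]
force: [1.4, 0.4, -0.7]
opening: 0.338
grasp_force: 30.0
```

Call:
step_arm(
  steps=[
    [0.1, 0.1, 0, 0, 0, 0, 1],
    [0.2, 0.2, 0, 0, 0, 0, 1],
    [0.31, 0.3, 0, 0, 0, -0.04, 1],
    [0.31, 0.4, 0, 0, 0, -0.085, 1],
    [0.31, 0.5, 0, 0, 0, -0.085, 1],
    [0.31, 0.58, 0, 0, 0, -0.085, 1],
    [0.31, 0.645, 0, 0, 0, -0.085, 1],
    [0.31, 0.645, 0, 0, 0, -0.085, 1],
  ],
)

```text
time_s: 9.58
position: [0.4927, 0.0047, 0.0244]
tcp_rot: [[-0.992, 0.124, 0.002], [0.124, 0.992, 0.0], [-0.002, 0.0, -1.0]]
force: [0.2, 0.0, -1.6]
opening: 0.342
grasp_force: 30.0
```

Call:
step_arm(
  steps=[
    [0, 0, 0, 0, 0, 0, 1],
    [0, 0, 0, 0, 0, 0, 1],
    [0, 0, 0, 0, 0, 0, 1],
  ],
)

```text
time_s: 9.83
position: [0.4922, 0.0008, 0.024]
tcp_rot: [[-0.992, 0.129, 0.001], [0.129, 0.992, -0.0], [-0.001, -0.0, -1.0]]
force: [-0.4, -0.5, -1.5]
opening: 0.339
grasp_force: 30.0
```

```bash
python3 - <<'E'
from rig import *
from h import *
import cv2
a=capture("scene")["image"][:,:,::-1];b=capture("top")["image"][:,:,::-1];s=read_state();print(s["position"],s["opening"],s["force"],s["tcp_rot"].round(3).tolist())
cv2.imwrite("pics/scene6.png",a);cv2.imwrite("pics/b6.png",np.hstack([cv2.resize(i,None,fx=5,fy=5,interpolation=cv2.INTER_CUBIC) for i in (a[140:260,240:320],b[172:292,265:345])]))
E
```

```text
[0.49207455 0.00068927 0.02387162] 0.3434925174042424 [ 0.02478964  0.22106108 -0.97509383] [[-0.992, 0.129, 0.0], [0.129, 0.992, -0.0], [-0.0, -0.0, -1.0]]
```

View pics/b6.png

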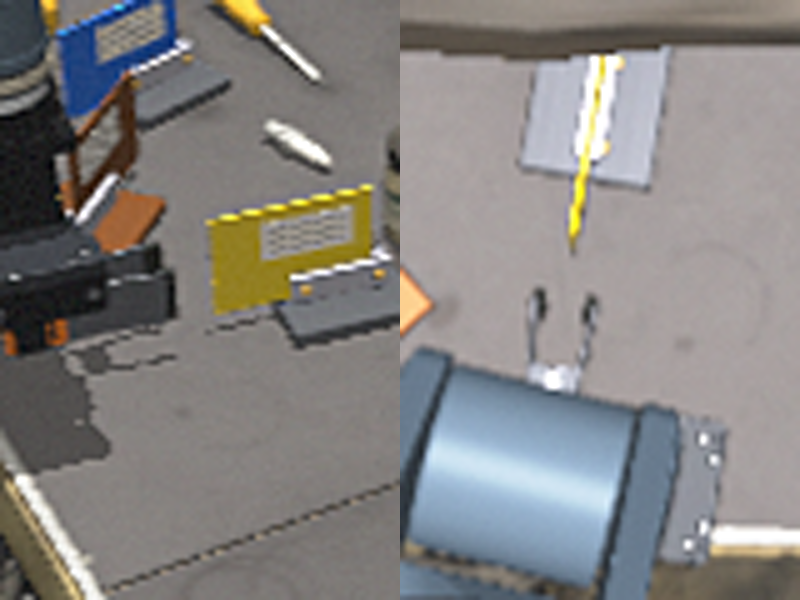

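The top crop shows the open jaws with tips at (541,290) and (593,293), the pivot at (557,375) and the card edge at (574,248). The scene crop shows the near jaw end at (174,272)–(174,318) and the card's free edge at (210,222)–(216,312).

```bash
python3 - <<'E'
from h import *
T=lambda x,y,z:ray("top",265+(x-400+.5)/5-.5,172+(y+.5)/5-.5,z)
S=lambda x,y,z:ray("scene",240+(x+.5)/5-.5,140+(y+.5)/5-.5,z)
a=np.radians(-7.4);ex=np.array([np.cos(a),np.sin(a)]);ey=np.array([-ex[1],ex[0]])
o=np.array([.4921,.0007])
def p(l,v):d=v[:2]-o;print(l,v.round(4),"rel TCP",(d@ex).round(4),(d@ey).round(4))
p("Ltip",T(541,289,.07));p("Rtip",T(593,292,.07));p("pivot",T(556,377,.07));p("edge",T(574,248,.012));p("edgetop",T(577,241,.088))
p("s edge top",S(209,222,.088));p("s edge bot",S(216,313,.012))
for z in(.06,.065,.07,.075,.08):p(f"s near jaw top corner {z}",S(174,270,z))
for z in(.025,.03,.035):p(f"s near jaw bottom {z}",S(174,319,z))
p("card at stand",T(587,165,.088))
E
```

```text
Ltip [0.5887 0.0026 0.07  ] rel TCP 0.0956 0.0144
Rtip [ 0.5878 -0.0266  0.07  ] rel TCP 0.0984 -0.0147
pivot [ 0.5398 -0.0073  0.07  ] rel TCP 0.0484 -0.0018
edge [ 0.618  -0.0147  0.012 ] rel TCP 0.1268 0.001
edgetop [ 0.6145 -0.0169  0.088 ] rel TCP 0.1236 -0.0016
s edge top [ 0.6206 -0.0147  0.088 ] rel TCP 0.1295 0.0013
s edge bot [ 0.6232 -0.0123  0.012 ] rel TCP 0.1317 0.004
s near jaw top corner 0.06 [ 0.5938 -0.016   0.06  ] rel TCP 0.103 -0.0034
s near jaw top corner 0.065 [ 0.5912 -0.0224  0.065 ] rel TCP 0.1012 -0.0101
s near jaw top corner 0.07 [ 0.5886 -0.0287  0.07  ] rel TCP 0.0995 -0.0168
s near jaw top corner 0.075 [ 0.586  -0.0351  0.075 ] rel TCP 0.0977 -0.0234
s near jaw top corner 0.08 [ 0.5834 -0.0415  0.08  ] rel TCP 0.096 -0.0301
s near jaw bottom 0.025 [ 0.5895 -0.0208  0.025 ] rel TCP 0.0994 -0.0088
s near jaw bottom 0.03 [ 0.5871 -0.0269  0.03  ] rel TCP 0.0977 -0.0151
s near jaw bottom 0.035 [ 0.5846 -0.033   0.035 ] rel TCP 0.0961 -0.0215
card at stand [ 0.6572 -0.0212  0.088 ] rel TCP 0.1666 -0.0004
```

Height (0.03–0.07 m) and lateral alignment (about 1 mm) are right, so I'll advance 59 mm straight along the card.

Call:
step_arm(
  steps=[
    [-0.025, 0, 0, 0, 0, 0, 1],
    [-0.05, 0, 0, 0, 0, 0, 1],
    [-0.08, 0, 0, 0, 0, 0, 1],
    [-0.11, 0, 0, 0, 0, 0, 1],
    [-0.14, 0, 0, 0, 0, 0, 1],
    [-0.165, 0, 0, 0, 0, 0, 1],
    [-0.185, 0, 0, 0, 0, 0, 1],
    [-0.197, 0, 0, 0, 0, 0, 1],
  ],
)

```text
time_s: 10.6
position: [0.552, -0.0059, 0.0239]
tcp_rot: [[-0.992, 0.128, 0.001], [0.128, 0.992, -0.0], [-0.001, -0.0, -1.0]]
force: [-0.1, -0.5, -1.2]
opening: 0.343
grasp_force: 30.0
```

Call:
step_arm(
  steps=[
    [0, 0, 0, 0, 0, 0, 1],
    [0, 0, 0, 0, 0, 0, 1],
    [0, 0, 0, 0, 0, 0, 1],
    [0, 0, 0, 0, 0, 0, 1],
  ],
)

```text
time_s: 10.93
position: [0.5499, -0.0055, 0.0238]
tcp_rot: [[-0.992, 0.127, -0.001], [0.127, 0.992, 0.0], [0.001, 0.0, -1.0]]
force: [-0.6, -0.1, -1.4]
opening: 0.341
grasp_force: 30.0
```

```bash
python3 - <<'E'
from rig import *
from h import *
import cv2
a=capture("scene")["image"][:,:,::-1];b=capture("top")["image"][:,:,::-1];s=read_state();print(s["position"],s["opening"],s["force"],s["tcp_rot"].round(3).tolist())
cv2.imwrite("pics/b7.png",np.hstack([cv2.resize(i,None,fx=5,fy=5,interpolation=cv2.INTER_CUBIC) for i in (a[140:260,240:320],b[172:292,265:345])]))
E
```

```text
[ 0.55013542 -0.00562816  0.02385133] 0.3434431054484544 [-0.01108022  0.62625952 -0.04453956] [[-0.992, 0.128, -0.001], [0.128, 0.992, 0.0], [0.001, 0.0, -1.0]]
```

View pics/b7.png

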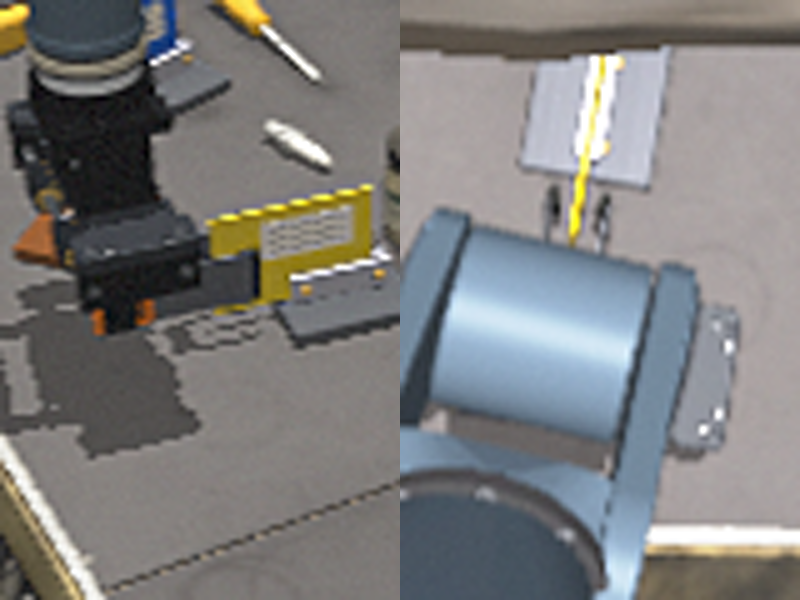

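The picture shows the jaws either side of the card, with tips at about (555,187) and (604,196) and the card at (583,190). The edge lies about 29 mm behind the tips. The stand corners have not moved and the forces are near zero.

```bash
python3 -c "
from rig import *
print(hand_in())"
```

```text
the job is handed in; nothing more can be done
None
```

I handed the job in with the clamp squeezed fully open at 30 N, about 30 mm off the bench. The yellow card's edge is about 29 mm inside the jaw tips at about mid-height; the images show neither jaw touching it, and the card and stand have not moved.

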